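# Clamp a leather sole in the sole gauge and hold the toe arm at the size mark

### The arm

A 7-joint arm with a two-finger parallel gripper is mounted at the origin on a cart in front of the work surface, level with it; the furniture and walls round the work are solid. World frame = base frame: x ahead of the robot, y to its left, z up, the work surface at z = 0. Lengths are in mm, angles in rad, forces in N, time in s.
With the tool pointing down it reaches from about 400 to 875 mm from the base axis. Payload 4.4 kg.
Tool frame: the origin (TCP) lies at the very end of the fingers, on their centre line; the grasp point (between the pads) lies 19 mm behind it; y points along the fingers, z is the direction in which the jaws open and shut, and the axes are right-handed (so a half turn about y gives the same grasp; the last joint's range is limited). The gripper opens to 85 mm and grips with 20 to 120 N. Pads are 22 mm wide; open, the fingers measure 114 mm over their backs; the gripper's body (76 mm by 85 mm) begins 54 mm behind the grasp point. The pads swing forward as they close: fully open they stand 13 mm farther back than shut.
Start: joints at [1.066, 0.628, 0.038, 1.517, -0.027, 0.996, -0.02], TCP at [276.183, -588.422, 231.313] pointing down, gripper open.
Joint ranges: [-3.06, 3.06], [-0.37, 2.12], [-1.25, 1.32], [0.18, 2.47], [-1.1, 4.24], [0.23, 1.98], [-2.94, 2.94]. Speed limits (rad/s): [2.57, 2.57, 3.14, 3.14, 3.14, 3.14, 3.14].

### API

Orientations are given as [roll, pitch, yaw] about the fixed x, y, z axes, in that order (R = Rz(yaw) Ry(pitch) Rx(roll)).
In Python, from cell import * gives the robot as it stands.
- The arm moves only by the tool apply_moves, never from a script. Its argument "targets" is a list of rows, each a list of 6 numbers: the shift along the tool's x, y, z in units of 40 mm (1.0 is 40 mm), then the turn, a rotation vector about the tool's x, y, z in units of 8 degrees (1.0 is 8 degrees). A call has 1 to 12 rows; each row shifts and turns the commanded pose from where the row before left it, along the tool's axes as they then stand; what a row does not reach is not made up. A row lasts 1/8 s, in which the tool goes at most 62.5 mm and 10.7 degrees, less where a joint would pass 70% of its speed; a pose out of reach is approached as far as the arm can. A call is refused whole if a number of a shift passes 1 or a number of a turn 1, either way. A call with a gripper value outside its range is refused whole. "jaw" is the gripper command: -1 is shut, 1 is fully open, values between are in proportion, set as the call begins (left out, the last holds). The fingers move at their own pace and stop on an object; the grip force is fixed at half the most. Time passes only in rows, so rows that do not move let the fingers close. It gives the time, the measured TCP pose, the force and the opening at its end, in the units of the state.
- read_state(): the state, without advancing time (a new reading comes with each control period).
- get_image(name): name is "side" or "top" or "wrist"; returns the picture (400x640x3 uint8, red, green, blue); there is no depth.
- calibration(name): a dict with "fx", "fy", "cx", "cy" (pixels), "world_from_camera" (4x4, takes a point from camera to world coordinates). Camera axes: x right, y down, z forward; pixel columns grow to the right and rows downward; lengths in mm; the calibration is good to about 2 mm. A picture is of the moment at which its call begins: read the wrist's pose just before it. calibration takes no time and is no camera call; for the wrist camera it gives the pose at the moment of the call.
- finish_job(): hands the job in, once; it reports no verdict.
The state is a dict: "clock": time; "qpos": joint angles; "qd": joint speeds; "tau": joint torques, N m; "eef_pos": TCP position; "tool_rot": TCP orientation; "force": force on the tool from outside, world axes, zero at the start; "torque": the same for the moment, N m; "width": finger opening in mm.
Only numpy, scipy, OpenCV 4.12 (cv2) and the standard library are available. Lean on these libraries where they do the work, as an engineer would, in place of code of your own. Each camera call takes 0.05 s, during which the arm holds its last target. There are 200 camera calls.

### The job

Clamp the leather sole in the sole gauge: turn the black clamp knob clockwise until it clicks past its detent and the pad nips the heel. Then pinch the grip of the telescoping toe arm so that its orange lock button is squeezed in, and draw the arm out until its red needle stands at the red size rider on the scale. Finish while still holding the arm there, for a spring pulls it home if you let go; do not shift the rider, the sole or the other things on the bench.

Things in the scene. Friction and masses are not known exactly. Their poses are not given: they have to be found in the camera images.
- gauge: Sole gauge fixed on the bench: plywood board 156 x 310 mm, top 12 mm above the bench. Origin at the centre of its underside. Its y axis runs along the sole to the heel, the arm slides out along -y (to the toe), -x is the side of the arm and scale, near the robot.
- clamp_knob (a joint): Angle of the clamp knob, rad: grows clockwise seen from above, starts at 0 to 0.25, stop at 1.35. From 0.62 a sprung ball resists (up to about 0.17 N m), rides over at 0.85 and clicks in at 1.07; past 0.97 it counts as clicked and stays. The pad then presses on the heel.
- knob_grip (a point): On the axis of the black clamp knob, 74 mm above the bench, at the height to grip. The grip is an upright bar 42 mm long, 14 mm wide, from 62 to 88 mm above the bench. This point turns with the knob; its x axis lies along the bar, z up. Below are a round flange (radius 20, top 53 mm up) and the bridge plate.
- clamp_pad: Round rubber pad, 26 mm across, under the clamp's bridge; it stands about 2.5 mm over the sole with the knob at 0 and comes down 3.4 mm per rad. Origin at the centre of its underside.
- toe_arm (a joint): Travel of the telescoping toe arm, m: 0 at home (locked by a tooth), 0.092 fully out, away from the knob along the gauge's -y. A return spring pulls it home with 4 N at 0 to 6.3 N at 0.092, at every position; the lock catches only at home.
- toe_grip (a point): Centre of the arm's black grip, 52 mm above the bench. Grip block 24 mm across (gauge x), 42 mm along the arm (gauge y), from about 33 to 69 mm above the bench. Orange button on its -x face, thin rubber plate (1.3 mm) on its +x face, both at this height. Axes as the gauge's. Nothing higher than 40 mm within 60 mm of it.
- lock_button (a joint): Orange lock button in the arm's grip, 28 mm along the arm, 18 mm high, m: 0 out (stands 6 mm proud of the grip), 0.0045 fully in; moves along the gauge's +x, 2.3 N to start, 6.3 N fully in. From about 0.0035 in, the tooth is clear and the arm slides. A pinch across the grip and button (31 mm wide, 27 mm pressed) squeezes it.
- toe_index (a point): Tip of the arm's red index needle, beside the scale at the robot's side. Moves with the arm, 31 mm ahead (gauge -y) of the grip's centre, in line with the steel toe rule that crosses the sole.
- rider_mark (a point): Point of the red size rider on the aluminium scale: the size set for this job. Rider 15 x 11 mm, top 21 mm above the bench. Axes as the gauge's. The needle's tip stands level with this point (same gauge y) when the arm is at the size. Do not push it.
- size_rider (a joint): Place of the size rider along the scale, m, counted as the arm's travel: the needle stands exactly at the rider when toe_arm equals this value. It is between 0.040 and 0.085.
- leather_sole: Tan leather sole blank, 261 mm long, 88 mm wide, 4 mm thick, lying flat on the gauge's board with its heel under the clamp. Origin at the middle of its underside.
- pincers: Steel pincers, 164 mm long, lying on the bench to the left of the gauge. Bystander.
- chalk_stick: White marking chalk, 60 mm long, 12 mm thick, on the bench to the left of the gauge. Bystander.
- shine_brush: Wooden shine brush, 133 mm long, 37 mm high, on the bench to the right of the gauge. Bystander.
- heel_tap_1: Black rubber heel piece, 74 mm, 9 mm thick, on the bench to the right of the gauge, near the robot. Bystander.

How it is judged:
By the outcome, as a careful person would: the job done as asked, in the order asked, and still so for the second after the job is handed in, while the arm keeps its last pose, push and grip.
It also fails if it takes over 42 s, if anything falls off the work surface, if the arm or the gripper's body presses on something with over 40 N, if the wrist force passes 120 N, or if a joint passes its speed limit or range.

## Working session

There is one attempt and no reset: what is moved stays moved. The work goes in short steps, Python scripts to look and compute and a tool call to move; the robot and the scene stay as the last step left them, time stands still between calls to the robot, and variables do not carry over. Pictures are saved under pics/ and viewed, about 8 in all and at most 12, crops included, and the job is handed in when it is done.

Besides the shell and the picture viewer there is one more tool, called as name([rows], argument=value, ...), one row to a line, values as JSON. apply_moves: Moves the arm, as the interface text tells. Its arguments: {"type":"object","properties":{"targets":{"type":"array"},"jaw":{"type":"number"}},"required":["targets"]}

```bash
mkdir -p pics; python3 - <<'E'
from cell import *
import cv2,numpy as np
s=read_state();print({k:np.round(v,3) for k,v in s.items()})
for n in("top","side"):
    c=calibration(n);print(n,c['fx'],c['cx'],c['cy'],np.round(c['world_from_camera'],3).tolist())
    im=get_image(n);cv2.imwrite(f'pics/{n}0.png',im[:,:,::-1])
E
```

```text
{'clock': np.float64(0.0), 'qpos': array([ 1.066,  0.629,  0.038,  1.518, -0.027,  0.996, -0.02 ]), 'qd': array([ 0.   ,  0.001, -0.   , -0.   ,  0.002, -0.001,  0.   ]), 'tau': array([-1.0000e-03, -5.6339e+01,  1.2260e+00, -1.9345e+01,  1.1000e-02,
        1.1000e-02,  0.0000e+00]), 'eef_pos': array([ 275.898, -587.842,  230.386]), 'tool_rot': array([-1.573, -0.   , -2.703]), 'force': array([0.937, 0.358, 0.339]), 'torque': array([-0.023, -0.025, -0.032]), 'width': np.float64(85.514)}
top 395.8010615790577 320.34724855984547 187.98275946633868 [[-0.004, -0.991, 0.137, 340.329], [-1.0, 0.004, -0.0, -120.931], [-0.0, -0.137, -0.991, 1287.362], [0.0, 0.0, 0.0, 1.0]]
side 478.73756084851016 318.8242074057587 197.24410113297958 [[-0.999, 0.037, -0.031, 550.013], [0.044, 0.457, -0.888, 976.57], [-0.019, -0.889, -0.458, 642.526], [0.0, 0.0, 0.0, 1.0]]
```

View pics/top0.png

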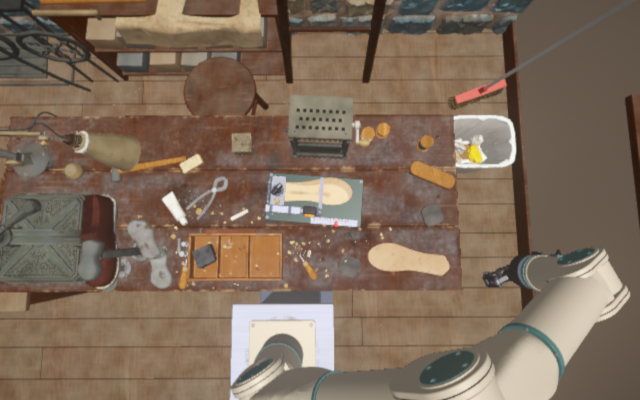

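View pics/side0.png

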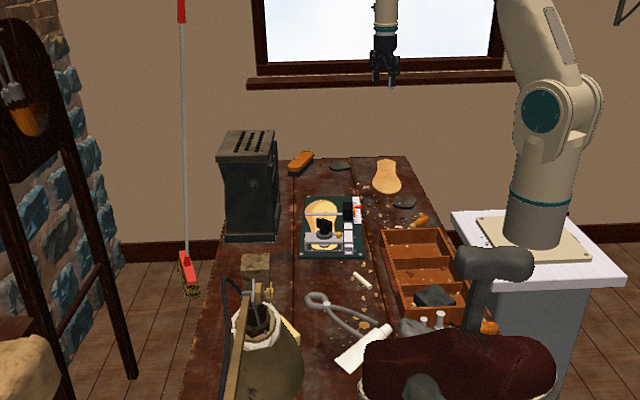

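The top view shows the gauge board at about (264–363, 173–228): knob at its left end (278,187), grip on the near edge, red rider about (336,223). The side view agrees, and the arm is out of the way at the far right.

```bash
cat > h.py <<'E'
from cell import *
import cv2,numpy as np
from scipy.spatial.transform import Rotation as R
def ray(c,px,z):
    T=np.array(c['world_from_camera']);d=T[:3,:3]@[(px[0]-c['cx'])/c['fx'],(px[1]-c['cy'])/c['fy'],1];o=T[:3,3]
    return o+d*(z-o[2])/d[2]
def proj(c,p):
    T=np.linalg.inv(c['world_from_camera']);q=T[:3,:3]@p+T[:3,3];return np.array([c['fx']*q[0]/q[2]+c['cx'],c['fy']*q[1]/q[2]+c['cy']])
def delta(goal,rot):
    """goal TCP, rpy -> shift in tool axes /40mm, rotvec /8deg, from the measured pose"""
    s=read_state();A=R.from_euler('xyz',s['tool_rot']);G=R.from_euler('xyz',rot)
    print('shift',np.round(A.inv().apply(np.array(goal)-s['eef_pos'])/40,3),'turn',np.round(np.degrees((A.inv()*G).as_rotvec())/8,3))
E
python3 - <<'E'
from h import *
c=calibration('top')
for p in[(270,173),(363,177),(360,228),(264,221)]:print(np.round(ray(c,p,12),0))
print('knob',ray(c,(278,187),88),'rider',ray(c,(336,223),21))
w=calibration('wrist');s=read_state();print(w['fx'],w['cx'],w['cy'])
A=R.from_euler('xyz',s['tool_rot']).as_matrix();T=np.array(w['world_from_camera'])
print(np.round(A,2));print('cam in tool',A.T@(T[:3,3]-s['eef_pos']));print(np.round(A.T@T[:3,:3],2))
im=cv2.imread('pics/top0.png')[165:240,250:375];cv2.imwrite('pics/tc.png',cv2.resize(im,None,fx=6,fy=6,interpolation=2))
E
```

```text
[567.  43.  12.]
[ 552. -261.   12.]
[ 386. -248.   12.]
[410.  60.  12.]
knob [509.47927063   8.26249236  88.        ] rider [ 402.20489799 -170.84327728   21.        ]
307.2838230234098 317.8677380115037 196.08416107173605
[[-0.91 -0.    0.42]
 [-0.42  0.   -0.91]
 [ 0.   -1.   -0.  ]]
cam in tool [ -71.32885238 -143.15033811   -1.28267071]
[[ 0.    0.96  0.28]
 [ 0.   -0.28  0.96]
 [ 1.   -0.   -0.  ]]
```

View pics/tc.png

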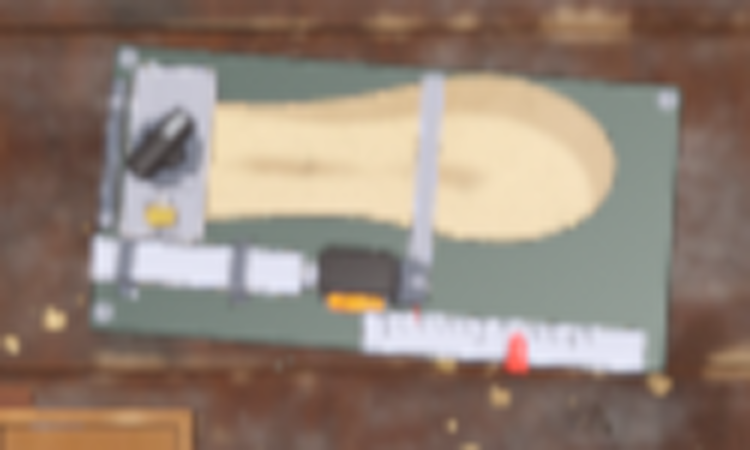

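Crop: bar of the knob at about 45° running up-right, orange button on the near face of the grip, red rider at crop (517,352). Now I'll bring the wrist camera over the gauge.

```bash
cat >> h.py <<'E'
def rows(goal,za,n):
    """za: world angle (rad) of tool z, tool down. print n rows along a straight line with even turn"""
    s=read_state();A=R.from_euler('xyz',s['tool_rot']);G=R.from_euler('xyz',[-np.pi/2,0,za-np.pi/2]);p=np.array(s['eef_pos'])
    rv=(A.inv()*G).as_rotvec();d=(np.array(goal)-p)/n
    for i in range(n):
        C=A*R.from_rotvec(rv*i/n);print((np.round(np.r_[C.inv().apply(d)/40,np.degrees(rv/n)/8],2)+0.).tolist(),end=',\n')
E
python3 -c "
from h import *
rows([480,-60,270],0,18)"
```

```text
[-0.57, -0.05, -0.54, 0.0, -0.45, 0.0],
[-0.6, -0.05, -0.51, 0.0, -0.45, 0.0],
[-0.63, -0.05, -0.47, 0.0, -0.45, 0.0],
[-0.66, -0.05, -0.43, 0.0, -0.45, 0.0],
[-0.69, -0.05, -0.38, 0.0, -0.45, 0.0],
[-0.71, -0.05, -0.34, 0.0, -0.45, 0.0],
[-0.73, -0.05, -0.3, 0.0, -0.45, 0.0],
[-0.75, -0.05, -0.25, 0.0, -0.45, 0.0],
[-0.76, -0.05, -0.2, 0.0, -0.45, 0.0],
[-0.77, -0.05, -0.15, 0.0, -0.45, 0.0],
[-0.78, -0.05, -0.11, 0.0, -0.45, 0.0],
[-0.78, -0.05, -0.06, 0.0, -0.45, 0.0],
[-0.79, -0.05, -0.01, 0.0, -0.45, 0.0],
[-0.78, -0.05, 0.04, 0.0, -0.45, 0.0],
[-0.78, -0.05, 0.09, 0.0, -0.45, 0.0],
[-0.77, -0.05, 0.14, 0.0, -0.45, 0.0],
[-0.76, -0.05, 0.19, 0.0, -0.45, 0.0],
[-0.75, -0.05, 0.24, 0.0, -0.45, 0.0],
```

apply_moves([
  [-0.57,-0.05,-0.54,0,-0.45,0],
  [-0.6,-0.05,-0.51,0,-0.45,0],
  [-0.63,-0.05,-0.47,0,-0.45,0],
  [-0.66,-0.05,-0.43,0,-0.45,0],
  [-0.69,-0.05,-0.38,0,-0.45,0],
  [-0.71,-0.05,-0.34,0,-0.45,0],
  [-0.73,-0.05,-0.3,0,-0.45,0],
  [-0.75,-0.05,-0.25,0,-0.45,0],
  [-0.76,-0.05,-0.2,0,-0.45,0],
])

```text
clock: 1.23
eef_pos: [378.7, -322.9, 249.1]
tool_rot: [-1.571, 0.0, -2.135]
force: [0.5, 0.1, 0.5]
width: 85.1
```

apply_moves([
  [-0.77,-0.05,-0.15,0,-0.45,0],
  [-0.78,-0.05,-0.11,0,-0.45,0],
  [-0.78,-0.05,-0.06,0,-0.45,0],
  [-0.79,-0.05,0,0,-0.45,0],
  [-0.78,-0.05,0.04,0,-0.45,0],
  [-0.78,-0.05,0.09,0,-0.45,0],
  [-0.77,-0.05,0.14,0,-0.45,0],
  [-0.76,-0.05,0.19,0,-0.45,0],
  [-0.75,-0.05,0.24,0,-0.45,0],
  [0,0,0,0,0,0],
  [0,0,0,0,0,0],
])

```text
clock: 2.6
eef_pos: [480.2, -61.3, 267.0]
tool_rot: [-1.572, -0.001, -1.573]
force: [1.3, -0.8, 0.6]
width: 85.2
```

```bash
python3 - <<'E'
from h import *
import pickle
s=read_state();print(s['clock'],s['eef_pos'],s['tool_rot'],s['force'])
c=calibration('wrist');im=get_image('wrist')[:,:,::-1];cv2.imwrite('pics/w1.png',im);pickle.dump(c,open('w1.pkl','wb'))
E
```

```text
2.6 [480.16624109 -61.30954663 267.00457743] [-1.57187445e+00 -5.62262227e-04 -1.57275630e+00] [ 1.28931067 -0.83698144  0.61655241]
```

View pics/w1.png

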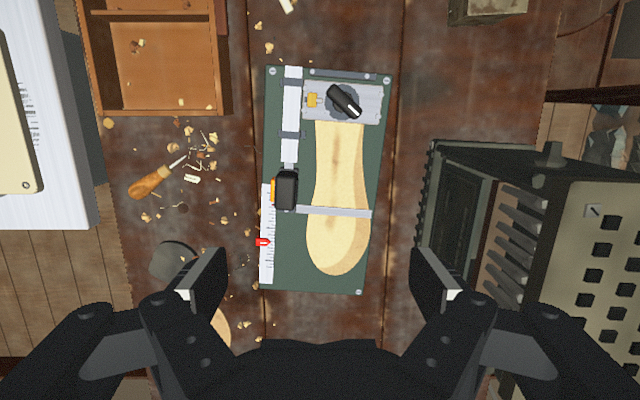

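The wrist view shows the whole gauge: knob bar at about (343,100), black grip at (286,190), rider at (262,242), steel toe rule at y≈210. Measuring these by masks.

```bash
cat > m.py <<'E'
from h import *
def blob(mask,roi):
    x0,y0,x1,y1=roi;m=np.zeros(mask.shape,np.uint8);m[y0:y1,x0:x1]=mask[y0:y1,x0:x1]
    n,l,st,ce=cv2.connectedComponentsWithStats(m);i=1+np.argmax(st[1:,4]);return (l==i).astype(np.uint8),st[i],ce[i]
def rect(c,m,z):
    k=max(cv2.findContours(m,0,1)[0],key=len)[:,0]
    return cv2.minAreaRect(np.array([ray(c,p,z)[:2] for p in k],np.float32))
E
python3 - <<'E'
from m import *
import pickle
c=pickle.load(open('w1.pkl','rb'));im=cv2.imread('pics/w1.png');h=cv2.cvtColor(im,cv2.COLOR_BGR2HSV);v=im.max(2)
g=((h[:,:,0]>60)&(h[:,:,0]<100)&(h[:,:,1]>50)&(v>40)).astype(np.uint8)
m=blob(g,(250,55,400,300));print('board px',m[1]); print(rect(c,cv2.morphologyEx(blob(cv2.morphologyEx(g,3,np.ones((9,9))),(250,55,400,300))[0],2,np.ones((3,3))),12))
d=(v<60).astype(np.uint8)
m=blob(d,(318,75,370,125));print('knob',m[1],m[2],'top',rect(c,m[0],88))
m=blob(d,(270,160,302,215));print('grip',m[1],m[2],'top',rect(c,m[0],69))
r=((h[:,:,0]<8)|(h[:,:,0]>172))&(h[:,:,1]>150)&(v>120)
r=r.astype(np.uint8)
m=blob(r,(250,225,280,260));print('rider',m[1],m[2],rect(c,m[0],21))
n,l,st,ce=cv2.connectedComponentsWithStats(r[190:300,240:400]);print('red blobs',st[1:]+[240,190,0,0,0])
# two crops side by side
a=cv2.resize(im[75:130,310:385],None,fx=6,fy=6,interpolation=2);b=cv2.resize(im[165:260,250:305],None,fx=6,fy=6,interpolation=2)
o=np.zeros((max(a.shape[0],b.shape[0]),a.shape[1]+b.shape[1],3),np.uint8);o[:a.shape[0],:a.shape[1]]=a;o[:b.shape[0],a.shape[1]:]=b;cv2.imwrite('pics/w1c.png',o)
E
```

```text
board px [314 148   2  29  30]
((553.5758056640625, -1.4517059326171875), (100.3429946899414, 23.603736877441406), 85.22284698486328)
knob [327  84  35  35 275] [343.92727273 101.22545455] top ((505.52069091796875, 15.51740837097168), (16.924945831298828, 40.03865432739258), 53.9228401184082)
grip [274 171  24  39 304] [288.21381579 184.36842105] top ((442.87164306640625, -80.68473815917969), (46.00511169433594, 25.25234031677246), 83.68134307861328)
rider [255 238  15   8  87] [260.87356322 241.1954023 ] ((402.0543212890625, -167.01812744140625), (10.497593879699707, 19.55125617980957), 89.87825012207031)
red blobs [[257 235   2   2   3]
 [255 238  15   8  87]]
```

View pics/w1c.png

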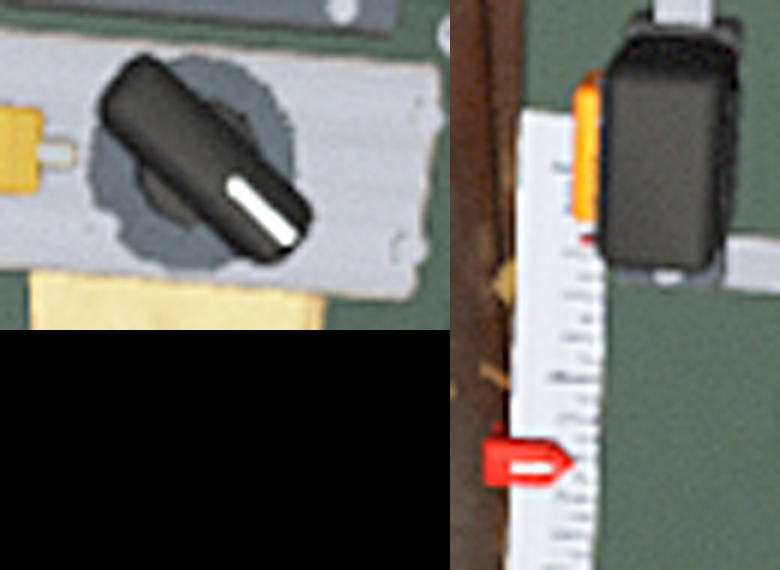

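```bash
python3 - <<'E'
from m import *
import pickle
c=pickle.load(open('w1.pkl','rb'))
P=[ray(c,p,12)[:2] for p in[(267,66),(392,74),(378,294),(259,290)]];P=np.array(P);print(P.round(0))
for a,b in((0,1),(1,2),(2,3),(3,0)):
    d=P[b]-P[a];print(np.hypot(*d),np.degrees(np.arctan2(d[1],d[0])))
print('centre',P.mean(0))
# bar ends on top face
e=np.array([ray(c,(310+x/6,75+y/6),88)[:2] for x,y in((128,80),(288,232))]);print(e,e.mean(0),np.hypot(*(e[1]-e[0])),np.degrees(np.arctan2(*(e[1]-e[0])[::-1])))
print('grip',[ray(c,(250+(x-450)/6,165+y/6),69)[:2] for x,y in((612,165),(722,165),(667,60),(667,260))])
print('needle',ray(c,(250+137/6,165+238/6),20)[:2],'rider tip',ray(c,(250+125/6,165+462/6),20)[:2])
rows([505.5,15,150],np.radians(46),8)
E
```

```text
[[ 419.   58.]
 [ 569.   49.]
 [ 568. -256.]
 [ 392. -249.]]
151.02981657632785 -3.573448437136615
305.27191240837226 -90.20771422199684
176.68835015202356 177.69185773764232
308.742842077192 84.99873050600404
centre [486.99214854 -99.60842168]
[[493.12245136  28.58570918]
 [520.34979307   4.26713263]] [506.73612221  16.42642091] 36.50645560852131 -41.77019237164193
grip [array([432.35227402, -83.64354953]), array([453.48023394, -83.69356451]), array([443.56643904, -63.08220417]), array([ 442.3101491 , -102.88829616])]
needle [ 419.25139698 -114.06478426] rider tip [ 414.11998116 -168.23529778]
[-0.24, 0.37, 0.08, 0.0, -0.72, 0.0],
[-0.23, 0.37, 0.1, 0.0, -0.72, 0.0],
[-0.22, 0.37, 0.13, 0.0, -0.72, 0.0],
[-0.21, 0.37, 0.15, 0.0, -0.72, 0.0],
[-0.19, 0.37, 0.17, 0.0, -0.72, 0.0],
[-0.17, 0.37, 0.18, 0.0, -0.72, 0.0],
[-0.15, 0.37, 0.2, 0.0, -0.72, 0.0],
[-0.13, 0.37, 0.22, 0.0, -0.72, 0.0],
```

apply_moves([
  [-0.24,0.37,0.08,0,-0.72,0],
  [-0.23,0.37,0.1,0,-0.72,0],
  [-0.22,0.37,0.13,0,-0.72,0],
  [-0.21,0.37,0.15,0,-0.72,0],
  [-0.19,0.37,0.17,0,-0.72,0],
  [-0.17,0.37,0.18,0,-0.72,0],
  [-0.15,0.37,0.2,0,-0.72,0],
  [-0.13,0.37,0.22,0,-0.72,0],
  [0,0,0,0,0,0],
  [0,0,0,0,0,0],
])

```text
clock: 3.9
eef_pos: [506.4, 15.0, 149.2]
tool_rot: [-1.571, -0.001, -0.771]
force: [0.6, -0.4, 0.9]
width: 85.4
```

```bash
python3 - <<'E'
from m import *
s=read_state();print(s['clock'],s['eef_pos'],s['tool_rot'])
c=calibration('wrist');im=get_image('wrist')[:,:,::-1].copy()
v=im.max(2);d=(v<60).astype(np.uint8)
q=proj(c,np.array([506,16,88]));print('expect',q)
e=s['eef_pos'];cv2.circle(im,tuple(int(a) for a in q),2,(0,0,255),-1)
t=proj(c,np.array([e[0],e[1],88]));cv2.circle(im,tuple(int(a) for a in t),2,(255,0,255),-1)
cv2.imwrite('pics/w2.png',im)
E
```

```text
3.9 [506.43932653  15.04916247 149.19956902] [-1.57132695e+00 -5.27589768e-04 -7.70679976e-01]
expect [317.36270612 212.2045218 ]
```

View pics/w2.png

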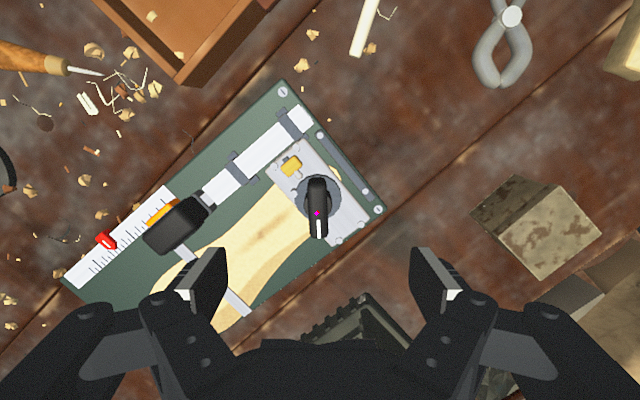

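The bar stands upright in the view at (308–329, 178–238), square to the jaws, with my projected axis point on it. Descending and closing.

apply_moves([
  [0,0.5,0,0,0,0],
  [0,0.5,0,0,0,0],
  [0,0.5,0,0,0,0],
  [0,0.4,0,0,0,0],
  [0,0.3,0,0,0,0],
  [0,0.1,0,0,0,0],
  [0,0,0,0,0,0],
  [0,0,0,0,0,0],
])

```text
clock: 4.95
eef_pos: [506.8, 16.3, 57.4]
tool_rot: [-1.57, -0.001, -0.768]
force: [0.4, -0.1, -0.6]
width: 85.5
```

apply_moves([
  [0,0,0,0,0,0],
  [0,0,0,0,0,0],
  [0,0,0,0,0,0],
  [0,0,0,0,0,0],
  [0,0,0,0,0,0],
  [0,0,0,0,0,0],
  [0,0,0,0,0,0],
  [0,0,0,0,0,0],
], jaw=-1)

```text
clock: 5.95
eef_pos: [505.7, 15.4, 57.3]
tool_rot: [-1.573, -0.0, -0.768]
force: [-2.7, -1.7, 5.9]
width: 19.3
```

apply_moves([
  [0,0,0,0,0,0],
  [0,0,0,0,0,0],
  [0,0,0,0,0,0],
])

```text
clock: 6.32
eef_pos: [505.8, 15.4, 57.3]
tool_rot: [-1.573, -0.0, -0.768]
force: [-2.3, -1.7, 6.0]
width: 19.5
```

```bash
python3 -c "
from h import *
s=read_state();print(s['width'],s['force'],s['torque'])"
```

```text
19.45111716179387 [-2.28873771 -1.74186021  5.98340828] [-0.35615433  0.42409     0.0380772 ]
```

Width 19.5 mm rather than 14, with 6 N upward: the tips likely sit on the boss under the bar. Opening a little, rising 7 mm, and closing again.

apply_moves([
  [0,0,0,0,0,0],
  [0,0,0,0,0,0],
  [0,-0.09,0,0,0,0],
  [0,-0.09,0,0,0,0],
  [0,0,0,0,0,0],
], jaw=0)

```text
clock: 6.95
eef_pos: [506.8, 16.3, 64.5]
tool_rot: [-1.57, -0.0, -0.768]
force: [0.4, 0.2, 0.7]
width: 42.4
```

apply_moves([
  [0,0,0,0,0,0],
  [0,0,0,0,0,0],
  [0,0,0,0,0,0],
  [0,0,0,0,0,0],
  [0,0,0,0,0,0],
  [0,0,0,0,0,0],
], jaw=-1)

```text
clock: 7.7
eef_pos: [505.8, 15.4, 64.5]
tool_rot: [-1.573, -0.0, -0.768]
force: [-2.1, -0.7, 6.9]
width: 19.0
```

```bash
python3 - <<'E'
from h import *
s=read_state();print(s['width'],s['force'],s['torque'])
im=get_image('wrist')[:,:,::-1];cv2.imwrite('pics/w3.png',im)
E
```

```text
19.039499080667323 [-2.06817921 -0.6517019   6.91846698] [-0.34106363  0.52183932  0.07067202]
```

View pics/w3.png

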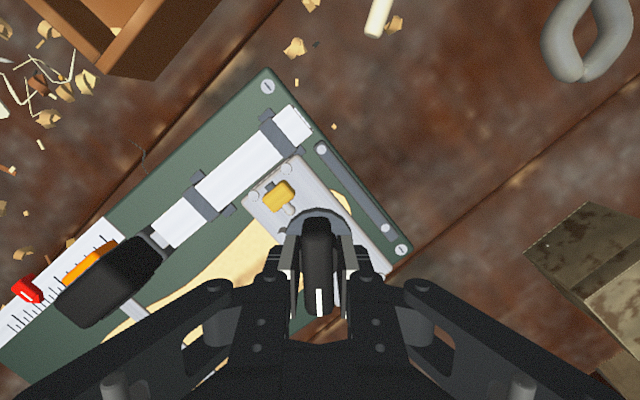

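The pads stand flat on both sides of the bar (centre about (318,265)), so the 19 mm reading is pad/finger offset, not a bad grasp. Turning clockwise.

apply_moves([
  [0,0,0,0,0.5,0],
  [0,0,0,0,0.6,0],
  [0,0,0,0,0.6,0],
  [0,0,0,0,0.6,0],
  [0,0,0,0,0.6,0],
  [0,0,0,0,0.6,0],
  [0,0,0,0,0.6,0],
  [0,0,0,0,0.6,0],
  [0,0,0,0,0.6,0],
  [0,0,0,0,0.6,0],
])

```text
clock: 9.0
eef_pos: [506.6, 15.8, 64.5]
tool_rot: [-1.57, -0.001, -1.595]
force: [0.2, -1.0, 4.7]
width: 17.8
```

```bash
python3 -c "
from h import *
s=read_state();print(s['width'],s['force'],s['torque'],s['qpos'])"
```

```text
17.786921991648747 [ 0.22316144 -1.02653453  4.72129898] [-0.34126875  0.11450791 -0.00358555] [ 0.02066233  0.69600627 -0.16033855  2.0456197   0.25635975  0.41809077
 -0.36161262]
```

apply_moves([
  [0,0,0,0,0.6,0],
  [0,0,0,0,0.6,0],
  [0,0,0,0,0.6,0],
  [0,0,0,0,0.4,0],
  [0,0,0,0,0,0],
  [0,0,0,0,0,0],
])

```text
clock: 9.75
eef_pos: [507.0, 15.8, 64.5]
tool_rot: [-1.57, -0.0, -1.899]
force: [0.8, -1.6, 5.8]
width: 18.3
```

```bash
python3 - <<'E'
from h import *
s=read_state();print(s['clock'],s['width'],s['force'],s['torque'],s['tool_rot'])
im=get_image('wrist')[:,:,::-1];cv2.imwrite('pics/w4.png',im)
E
```

```text
9.75 18.28215376199062 [ 0.83073108 -1.57104069  5.83473618] [-0.3594125   0.05345776  0.05448126] [-1.56956864e+00 -5.88945977e-05 -1.89928731e+00]
```

View pics/w4.png

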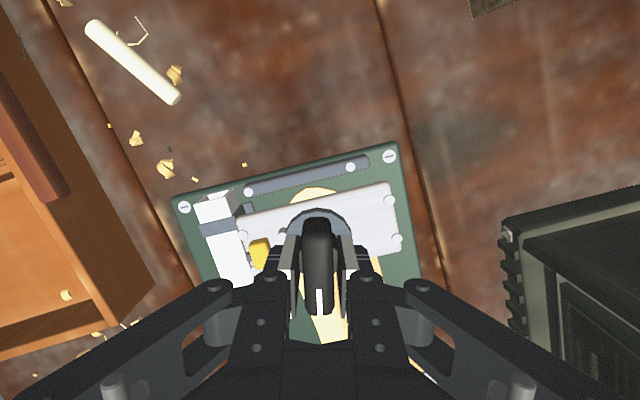

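The bar has followed the jaws (white mark still centred at (319,302)), 1.13 rad turned. A small extra, then release.

apply_moves([
  [0,0,0,0,0.4,0],
  [0,0,0,0,0,0],
])

```text
clock: 10.05
eef_pos: [507.0, 15.7, 64.5]
tool_rot: [-1.569, -0.0, -1.955]
force: [-0.0, -1.9, 5.3]
width: 18.4
```

apply_moves([
  [0,0,0,0,0,0],
  [0,0,0,0,0,0],
  [0,0,0,0,0,0],
  [0,0,0,0,0,0],
  [0,-0.3,0,0,0,0],
  [0,-0.6,0,0,0,0],
  [0,-0.8,0,0,0,0],
  [0,-0.8,0,0,0,0],
  [0,-0.5,0,0,0,0],
], jaw=0.4)

```text
clock: 11.18
eef_pos: [507.1, 16.2, 186.5]
tool_rot: [-1.568, 0.001, -1.955]
force: [0.6, -0.3, 0.1]
width: 59.6
```

```bash
python3 - <<'E'
from h import *
rows([443,-83,185],np.radians(-4.5),6)
E
```

```text
[0.48, 0.01, -0.09, 0.0, -0.36, 0.0],
[0.48, 0.01, -0.12, 0.0, -0.36, 0.0],
[0.47, 0.01, -0.14, 0.0, -0.36, 0.0],
[0.46, 0.01, -0.17, 0.0, -0.36, 0.0],
[0.45, 0.01, -0.19, 0.0, -0.36, 0.0],
[0.44, 0.01, -0.21, 0.0, -0.36, 0.0],
```

apply_moves([
  [0.48,0,-0.09,0,-0.36,0],
  [0.48,0,-0.12,0,-0.36,0],
  [0.47,0,-0.14,0,-0.36,0],
  [0.46,0,-0.17,0,-0.36,0],
  [0.45,0,-0.19,0,-0.36,0],
  [0.44,0,-0.21,0,-0.36,0],
  [0,0,0,0,0,0],
  [0,0,0,0,0,0],
], jaw=0.4)

```text
clock: 12.18
eef_pos: [443.0, -81.7, 184.6]
tool_rot: [-1.569, 0.0, -1.653]
force: [0.2, -0.5, 0.4]
width: 59.8
```

```bash
python3 - <<'E'
from m import *
import pickle
s=read_state();print(s['clock'],s['eef_pos'],s['tool_rot'])
c=calibration('wrist');im=get_image('wrist')[:,:,::-1].copy();cv2.imwrite('pics/w5r.png',im);pickle.dump(c,open('w5.pkl','wb'))
for p in((443,-83,69),(443,-83,52)):print(proj(c,np.array(p,float)))
cv2.imwrite('pics/w5.png',cv2.resize(im[0:400,180:460],None,fx=1.5,fy=1.5,interpolation=2))
E
```

```text
12.175 [442.9924117  -81.71602023 184.62713768] [-1.56934766e+00  3.99042555e-04 -1.65328531e+00]
[318.45989649 194.47149455]
[318.40849898 189.47252964]
```

View pics/w5.png

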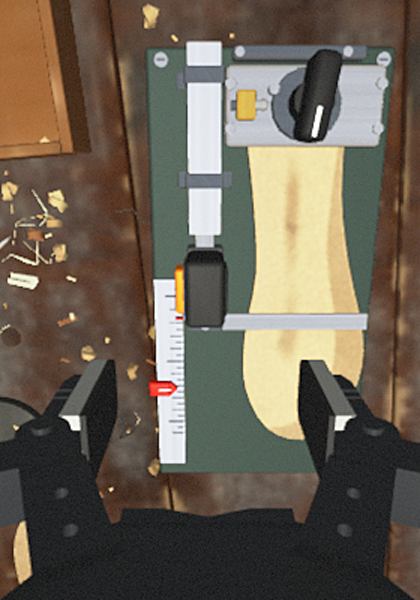

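The knob bar now points about (300–335, 55–140) in the crop, well turned. The grip (187–224, 262–325) is square to the jaws, orange button out on the left, needle at (180,318), rider point at (176,388).

```bash
python3 - <<'E'
from m import *
import pickle
c=pickle.load(open('w5.pkl','rb'));im=cv2.imread('pics/w5r.png');h=cv2.cvtColor(im,cv2.COLOR_BGR2HSV)
r=(((h[:,:,0]<8)|(h[:,:,0]>172))&(h[:,:,1]>110)&(h[:,:,2]>90)).astype(np.uint8)
n,l,st,ce=cv2.connectedComponentsWithStats(r[195:275,275:310]);print((st[1:]+[275,195,0,0,0]).tolist(),ce[1:]+[275,195])
f=lambda x,y,z:ray(c,(180+x/1.5,y/1.5),z)[:2]
def ang(a,b):d=a-b;return np.degrees(np.arctan2(d[1],d[0]))
print('board L',ang(f(148,48,12),f(163,471,12)),'R',ang(f(393,47,12),f(397,470,12)),'B',ang(f(393,50,12),f(148,50,12)),'rule',ang(f(366,322,20),f(225,322,20)),'rail',ang(f(188,42,33),f(190,232,33)))
print('grip top',f(187,293,69),f(224,293,69),f(205,262,69),f(205,326,69))
E
python3 - <<'E'
import cv2
im=cv2.imread('pics/w5r.png')[165:285,270:345];cv2.imwrite('pics/w5c.png',cv2.resize(im,None,fx=5,fy=5,interpolation=2))
E
```

```text
[[297, 211, 5, 2, 9], [279, 251, 19, 14, 167]] [[299.22222222 211.55555556]
 [286.56287425 258.        ]]
board L 85.44614760706834 R 92.2316671544114 B -4.762877962783421 rule -4.793815455123234 rail 85.24677452033389
grip top [430.89178329 -82.77311371] [452.42978021 -84.57792953] [442.92737544 -65.23741324] [ 439.64265585 -104.05690897]
```

View pics/w5c.png

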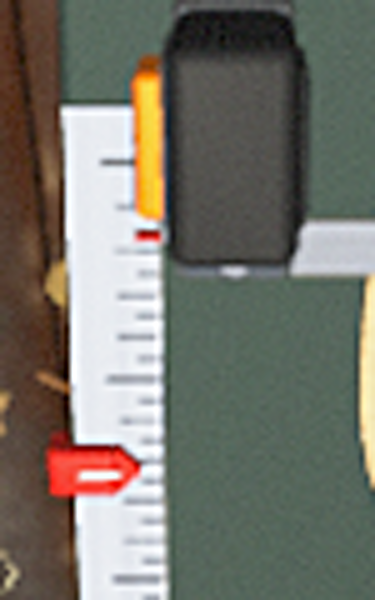

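```bash
python3 - <<'E'
from m import *
import pickle
c=pickle.load(open('w5.pkl','rb'));u=np.array([np.sin(np.radians(-4.75)),-np.cos(np.radians(-4.75))])
for z in(16,20,24):
    a=ray(c,(297.5,211.9),z)[:2];b=ray(c,(298,258.4),z)[:2];print(z,a,b,(b-a)@u)
rows([442,-83.5,41],np.radians(-4.75),1)
E
```

```text
16 [ 417.90031303 -115.4894125 ] [ 412.85630098 -170.40912321] 55.14877469268562
20 [ 418.29094817 -114.13262272] [ 413.31164228 -168.3478062 ] 54.441308964946906
24 [ 418.68158331 -112.77583294] [ 413.76698359 -166.2864892 ] 53.73384323720811
[0.05, 3.59, -0.03, -0.01, 0.01, 0.0],
```

apply_moves([
  [0.05,0.6,-0.03,0,0,0],
  [0,0.8,0,0,0,0],
  [0,0.8,0,0,0,0],
  [0,0.7,0,0,0,0],
  [0,0.4,0,0,0,0],
  [0,0.25,0,0,0,0],
  [0,0,0,0,0,0],
  [0,0,0,0,0,0],
], jaw=0.4)

```text
clock: 13.22
eef_pos: [441.4, -84.1, 42.6]
tool_rot: [-1.57, 0.0, -1.653]
force: [0.0, -0.2, 0.2]
width: 59.6
```

apply_moves([
  [0,0,0,0,0,0],
  [0,0,0,0,0,0],
  [0,0,0,0,0,0],
  [0,0,0,0,0,0],
  [0,0,0,0,0,0],
  [0,0,0,0,0,0],
  [0,0,0,0,0,0],
], jaw=-1)

```text
clock: 14.1
eef_pos: [442.0, -84.3, 43.0]
tool_rot: [-1.568, 0.0, -1.655]
force: [-0.7, -0.1, 7.0]
width: 24.3
```

apply_moves([
  [0.05,0,0,0,0,0],
  [0.05,0,0,0,0,0],
  [0.05,0,0,0,0,0],
  [0,0,0,0,0,0],
])

```text
clock: 14.6
eef_pos: [441.5, -89.3, 43.0]
tool_rot: [-1.568, 0.001, -1.654]
force: [1.1, 4.0, 7.6]
width: 24.0
```

```bash
python3 - <<'E'
from h import *
s=read_state();print(s['clock'],s['eef_pos'],s['width'],s['force'],s['torque'])
im=get_image('wrist')[:,:,::-1];cv2.imwrite('pics/w6.png',im)
E
```

```text
14.6 [441.53274669 -89.27785739  43.03712545] 23.965633670294306 [1.09314984 4.04946213 7.5536124 ] [ 0.73367037  0.24153958 -0.50802532]
```

View pics/w6.png

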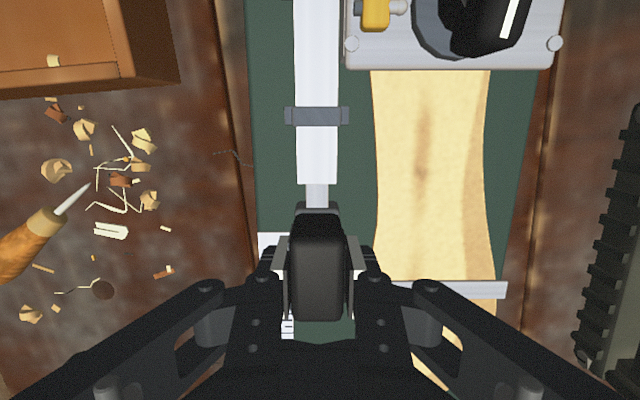

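The grip sits between both pads and the arm has come out a few mm (slide rod visible at (318,195)), with about the spring's 4 N. Cross-checking the travel from the top picture, where y-parallax is nil, and using the wrist picture for slip tracking.

```bash
cat > t.py <<'E'
from m import *
c=calibration('top');im=cv2.imread('pics/top0.png').astype(float)
u=np.array([np.sin(np.radians(-4.75)),-np.cos(np.radians(-4.75))])
red=np.clip(im[:,:,2]-np.maximum(im[:,:,1],im[:,:,0])-15,0,None)
def cen(x0,y0,x1,y1):
    w=red[y0:y1,x0:x1];Y,X=np.mgrid[y0:y1,x0:x1];print(w.round(0).astype(int).tolist());return (X*w).sum()/w.sum(),(Y*w).sum()/w.sum()
a=cen(317,215,323,220);b=cen(332,217,341,229);print(a,b)
for z in(16,20,24):print((ray(c,b,20)[:2]-ray(c,a,z)[:2])@u)
E
python3 t.py
```

```text
[[0, 0, 0, 0, 0, 0], [0, 0, 24, 0, 0, 0], [0, 0, 16, 0, 0, 0], [0, 0, 0, 0, 0, 0], [0, 0, 0, 0, 0, 0]]
[[0, 0, 0, 0, 0, 0, 0, 0, 0], [0, 0, 0, 0, 0, 0, 0, 0, 0], [0, 0, 0, 0, 0, 0, 0, 0, 0], [0, 0, 0, 9, 24, 0, 0, 0, 0], [0, 0, 0, 73, 85, 25, 0, 0, 0], [0, 0, 12, 113, 98, 61, 0, 0, 0], [0, 0, 26, 119, 96, 69, 0, 0, 0], [0, 0, 56, 133, 111, 77, 0, 0, 0], [4, 19, 94, 141, 131, 104, 0, 0, 0], [21, 33, 88, 124, 122, 109, 32, 5, 5], [22, 22, 29, 50, 51, 53, 25, 22, 22], [16, 15, 13, 11, 12, 14, 13, 14, 15]]
(np.float64(319.0), np.float64(216.4)) (np.float64(335.6266110689917), np.float64(224.52767247915088))
54.996142779660985
54.96098588678175
54.92582899390252
```

apply_moves([
  [0.1,0,0,0,0,0],
  [0.1,0,0,0,0,0],
  [0.1,0,0,0,0,0],
  [0.1,0,0,0,0,0],
  [0.1,0,0,0,0,0],
  [0,0,0,0,0,0],
  [0,0,0,0,0,0],
])

```text
clock: 15.52
eef_pos: [439.9, -109.1, 43.0]
tool_rot: [-1.568, 0.001, -1.654]
force: [1.2, 3.8, 8.2]
width: 24.2
```

```bash
python3 - <<'E'
from h import *
s=read_state();print(s['clock'],s['eef_pos'],s['width'],s['force'],s['torque'])
im=get_image('wrist')[:,:,::-1];cv2.imwrite('pics/w7.png',im)
a=cv2.imread('pics/w6.png');t=a[205:320,292:348]
r=cv2.matchTemplate(im[190:335,280:360].copy(),t,5);print('grip px shift',np.array(cv2.minMaxLoc(r)[3])-[12,15],r.max())
t=a[60:130,350:520] ;r=cv2.matchTemplate(im[0:160,320:560].copy(),a[40:70,380:480].copy(),5);print('sole patch',np.array(cv2.minMaxLoc(r)[3])-[60,40],r.max())
E
```

```text
15.525 [ 439.9194331  -109.06055848   43.03823423] 24.161737519919537 [1.23208643 3.837487   8.16071177] [ 0.8051522   0.20082419 -0.55919123]
grip px shift [0 0] 0.97613907
sole patch [61 77] 0.6020639
```

Grip is fixed in the pads (0 px shift) as the arm moves 24.8 mm. Two estimates of travel: 54.4 and 55.0 mm. Drawing the rest.

apply_moves([
  [0.12,0,0,0,0,0],
  [0.12,0,0,0,0,0],
  [0.12,0,0,0,0,0],
  [0.12,0,0,0,0,0],
  [0.12,0,0,0,0,0],
  [0.08,0,0,0,0,0],
  [0.06,0,0,0,0,0],
  [0,0,0,0,0,0],
  [0,0,0,0,0,0],
])

```text
clock: 16.7
eef_pos: [437.5, -138.3, 43.0]
tool_rot: [-1.568, 0.002, -1.654]
force: [1.5, 5.5, 8.5]
width: 24.1
```

```bash
python3 - <<'E'
from h import *
import pickle
s=read_state();print(s['clock'],s['eef_pos'],s['width'],s['force'],s['torque'])
w=get_image('wrist')[:,:,::-1].copy();c=calibration('wrist');pickle.dump(c,open('w8.pkl','wb'));cv2.imwrite('pics/w8.png',w)
t=get_image('top')[:,:,::-1].copy();cv2.imwrite('pics/top1.png',t)
sd=get_image('side')[:,:,::-1].copy()
a=cv2.imread('pics/w6.png')
r=cv2.matchTemplate(w[190:335,280:360].copy(),a[205:320,292:348].copy(),5);print('grip shift',np.array(cv2.minMaxLoc(r)[3])-[12,15],r.max())
f=lambda i,k:cv2.resize(i,None,fx=k,fy=k,interpolation=2)
A=f(w[150:350,180:580],1.0*1.5);B=f(t[165:240,260:375],4);C=f(sd[185:265,290:380],4)
o=np.zeros((600,800,3),np.uint8);o[:300,:600]=A;o[300:600,:340]=B[:300,:340];o[300:600,345:345+360]=C[:300]
o[300:600,:460]=B[:300,:460];o[300:600,465:800]=C[:300,25:360];cv2.imwrite('pics/c8.png',o)
E
```

```text
16.7 [ 437.52509295 -138.31485932   43.03637943] 24.10788124350028 [1.5414495  5.54599838 8.52533144] [ 0.96998794  0.16280837 -0.5546137 ]
grip shift [0 0] 0.9760004
```

View pics/c8.png

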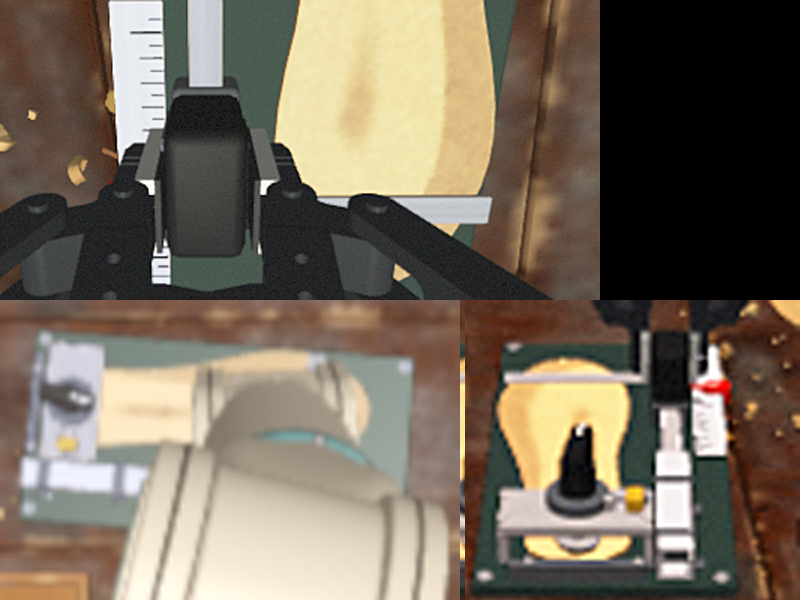

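Arm is out: the wrist crop shows the rule at (320–490, 197–222) and the slide rod; the side crop shows the rule's line meeting the red rider (712,385). The top view is blocked by the arm. Measuring the travel from the rule's shift between home and now.

```bash
python3 - <<'E'
from m import *
import pickle
u=np.array([np.sin(np.radians(-4.75)),-np.cos(np.radians(-4.75))]);v=np.array([-u[1],u[0]])
def edges(img,x,y0,y1):
    b=img[y0:y1,x-1:x+2].astype(float).mean(1);s=b[:,0]-b[:,2] # blue-red: rule bluish vs tan sole
    g=np.gradient(cv2.GaussianBlur(s[:,None],(1,3),0)[:,0]);
    def sub(i):
        i=min(max(i,1),len(g)-2);w=np.abs(g[i-1:i+2]);return y0+i-1+(w*[0,1,2]).sum()/w.sum()
    return sub(int(g.argmax())),sub(int(g.argmin()))
for z in(17,20,23):
    out=[]
    for n,k,xs,y0,y1 in(('w5r','w5',(350,360,370,380,390,400,410),203,226),('w8','w8',(440,450,460,470,480),272,308)):
        im=cv2.imread(f'pics/{n}.png');c=pickle.load(open(k+'.pkl','rb'));L=[]
        for x in xs:
            a,b=edges(im,x,y0,y1);L.append([ray(c,(x,a),z)[:2]@u,ray(c,(x,b),z)[:2]@u])
        L=np.array(L);out.append(np.median(L,0));
        if z==20:print(n,L.round(1).tolist())
    print(z,out,'travel',out[1]-out[0])
c=pickle.load(open('w5.pkl','rb'))
print('rider',[ray(c,(298,258.4),z)[:2]@u for z in(16,20)],'needle home',[ray(c,(297.5,211.9),z)[:2]@u for z in(16,20,24)])
# grip centre check
E
```

```text
17 [array([76.72853621, 88.39721502]), array([132.95839348, 145.92485964])] travel [56.22985727 57.52764463]
w5r [[75.7, 87.2], [75.7, 87.2], [75.7, 87.3], [75.8, 87.3], [75.6, 87.3], [75.7, 87.3], [75.1, 87.4]]
w8 [[131.1, 145.1], [131.1, 128.9], [131.2, 129.1], [131.1, 143.9], [131.1, 144.0]]
20 [array([75.72311636, 87.27916687]), array([131.12624442, 143.8629454 ])] travel [55.40312806 56.58377853]
23 [array([74.71769652, 86.16111872]), array([129.29409537, 141.80103116])] travel [54.57639885 55.63991244]
rider [np.float64(135.63596325477394), np.float64(133.54401984307367)] needle home [np.float64(80.48718856208832), np.float64(79.10271087812674), np.float64(77.71823319416521)]
```

```bash
python3 - <<'E'
from m import *
c=calibration('top');im=cv2.imread('pics/top0.png').astype(float)
u=np.array([np.sin(np.radians(-4.75)),-np.cos(np.radians(-4.75))])
s=im[:,:,0]-im[:,:,2]
R_=[]
for y in range(182,203):   # rows over sole/board: bluish band
    w=s[y,313:330];base=np.median(np.r_[w[:4],w[-4:]]);w=np.clip(w-base-12,0,None);
    if w.sum()>40:
        x=313+(w*np.arange(17)).sum()/w.sum();p=ray(c,(x,y),22)[:2]@u;R_.append(p);print(y,round(x,2),round(p,2),end=' | ')
red=np.clip(im[:,:,2]-np.maximum(im[:,:,1],im[:,:,0])-15,0,None)
K=[]
for y in range(220,225):
    w=red[y,332:341];x=332+(w*np.arange(9)).sum()/w.sum();p=ray(c,(x,y),19)[:2]@u;K.append(p);print('\nrider',y,round(x,2),round(p,2))
print(np.median(R_),np.median(K),np.median(K)-np.median(R_))
# same from w1: rule v rider, z 23/19
E
```

```text
182 321.49 80.41 | 183 321.44 80.49 | 184 321.3 80.32 | 185 321.22 80.29 | 186 321.19 80.47 | 187 321.12 80.51 | 188 321.08 80.63 | 189 321.01 80.66 | 190 320.82 80.31 | 191 320.69 80.13 | 192 320.67 80.35 | 193 320.64 80.5 | 194 320.6 80.61 | 195 320.56 80.75 | 196 320.46 80.68 | 197 320.33 80.52 | 198 320.22 80.43 | 199 320.18 80.55 | 200 320.13 80.64 | 201 320.06 80.69 | 202 317.98 74.29 | 
rider 220 335.73 135.45

rider 221 335.74 135.72

rider 222 335.73 135.93

rider 223 335.67 135.97

rider 224 335.55 135.84
80.49538039455746 135.83633966128602 55.34095926672856
```

Needed travel: 55.3 mm from the top view (rule to rider, no parallax), 54.4–55.1 from the wrist. Current travel: 54.2 by the tool's motion, about 55.4 by the rule in the wrist view. A final nudge of about 0.6 mm puts it in the middle.

apply_moves([
  [0.015,0,0,0,0,0],
  [0,0,0,0,0,0],
  [0,0,0,0,0,0],
  [0,0,0,0,0,0],
])

```text
clock: 17.35
eef_pos: [437.5, -138.7, 43.0]
tool_rot: [-1.568, 0.002, -1.654]
force: [0.6, 5.4, 7.9]
width: 24.2
```

```bash
python3 - <<'E'
from h import *
s=read_state();print(s['clock'],s['eef_pos'],s['width'],s['force'])
w=get_image('wrist')[:,:,::-1].copy();a=cv2.imread('pics/w6.png')
r=cv2.matchTemplate(w[190:335,280:360].copy(),a[205:320,292:348].copy(),5);print('grip shift',np.array(cv2.minMaxLoc(r)[3])-[12,15],r.max())
d=np.array(s['eef_pos'])[:2]-[442.0,-84.3];print('travel by TCP',np.hypot(*d))
def red(n,im):
    h=cv2.cvtColor(im,cv2.COLOR_BGR2HSV);m=((h[:,:,0]<6)|(h[:,:,0]>174))&(h[:,:,1]>150)&(h[:,:,2]>120);m[:190]=0;m[230:]=0;m[:,:345]=0;m[:,375:]=0
    return np.argwhere(m).mean(0),m.sum()
print('rider in side view before/now',red('',cv2.imread('pics/side0.png')),red('',get_image('side')[:,:,::-1].copy()))
E
```

```text
17.35 [ 437.5008806  -138.69984929   43.02365162] 24.200599418396678 [0.55763644 5.38720323 7.90695102]
grip shift [0 0] 0.97564113
travel by TCP 54.585581231469334
rider in side view before/now (array([206.6 , 358.85]), np.int64(20)) (array([206.66666667, 359.14285714]), np.int64(21))
```

```bash
python3 -c "
from cell import *
print(finish_job())"
```

```text
the job is handed in; nothing more can be done
None
```

The job is handed in at 17.4 s with the gripper still holding the toe arm out at the rider; no verdict came back.

- **Clamp:** I turned the knob 1.19 rad clockwise. From a start of 0 to 0.25 that puts it past the click at 1.07. Later pictures show the bar staying turned after release. I did not feel a click in the torque, and I did not see the pad on the heel.
- **Toe arm:** I pinched the grip and button and drew the arm out. The final pull of 5.4 N matches the spring at this travel, and the grip did not slip in the pads (0 px).
- **Needle at the rider:** The needle was hidden by the fingers and the top view was blocked, so I could not see the match directly.
    - The rider calls for 55.3 mm from the top view and 54.4–55.1 mm from the wrist view.
    - The arm is at 54.6 mm by the tool's motion and about 55.8 mm by the toe rule in the wrist view.
    - These disagree by about 1 mm, so I placed the arm in the middle; the error could be up to about 1 mm.
- **Other checks:**
    - The rider did not move (within 0.3 px in the side view).
    - No contact with the other things on the bench showed in the forces or pictures.
    - The finger opening never matched the given sizes: 18–19 mm on the 14 mm bar and 24 mm on the 27 mm pinch. I judged both grasps from pictures and forces instead.

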